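Pack the spare-shaft kit in two layers

TASK

Pack the blue kit tray in layers: first lay the small yellow shaft cap flat on the dark patch at the middle of the tray's deep trough and let go of it, then lay the grey steel shaft that lies near the front of the table, to one side of the tray, in the upper groove so that it bridges the trough over the cap. Leave the marker pen on the tray's other side where it lies.

Things in the scene. Friction and masses are not known exactly. Their poses are not given: they have to be found in the camera images.
- kit_tray: Blue tray, fixed, 160 x 170 x 42 mm (its x, y, z); origin at the centre of its underside, z up. Deep trough along x, 54 mm wide (y +-27), floor 5 mm above the origin, 10 mm high end sills at x = +-74: room for open fingers that close along x. Black cap patch at its middle. Upper groove along y, across the trough: 36 mm wide, 150 mm long, black floor 30 mm above the origin.
- cap_center (a point): Yellow plastic shaft cap lying on its side, 18 mm wide (its x), 32 mm long (its y), 18 mm high, 10 to 21 g; the point is its centre, half-way up (9 mm). Grasp across the 18 mm width. Packed, its centre is right above the tray's origin at 14 mm; best laid along the tray's y.
- shaft_center (a point): Turned grey steel shaft lying on the table, 15 mm wide (its x), 120 mm long (its y), 15 mm high, about 0.09 kg, either end alike; the point is its centre, half-way up (7.5 mm). It lies left or right of the tray, the marker pen on the other side. Packed, it lies along the tray's y, its centre right above the tray's origin at 37.5 mm.
- marker_center (a point): White and blue marker pen lying on the table, 18 mm wide (its x), 127 mm long (its y), 18 mm high; the point is its centre. Not part of the kit.
There are look-alikes about, which are no part of the job. What is shaped like the part that bears shaft_center but red or turquoise is not meant.

How it is judged:
By the outcome, as a careful person would: the job done as asked, in the order asked, and still so for the second after the job is handed in, with the robot touching nothing.
It also fails if it takes over 54 s, if anything falls off the work surface, if the arm or the gripper's body presses on something with over 40 N, if the wrist force passes 120 N, or if a joint passes its speed limit or range.

ROBOT

A 7-joint arm with a two-finger parallel gripper is mounted at the origin on a cart in front of the work surface, level with it; the furniture and walls round the work are solid. World frame = base frame: x ahead of the robot, y to its left, z up, the work surface at z = 0. Lengths are in mm, angles in rad, forces in N, time in s.
With the tool pointing down it reaches from about 425 to 950 mm from the base axis. Payload 16.7 kg.
Tool frame: the origin (TCP) lies at the centre of the arm's flange, where the gripper is bolted on; the fingertips stand 199 mm ahead of it and the grasp point (between the pads) lies 180 mm ahead of it; z points along the fingers, y is the direction in which the jaws open and shut (so a half turn about z gives the same grasp; the last joint's range is limited). The gripper opens to 94 mm and grips with 3 to 60 N. Pads are 16 mm wide; open, the fingers measure 119 mm over their backs; the gripper's body (75 mm by 177 mm) begins 78 mm behind the grasp point.
Start: joints at [-1.341, 0.426, 0.074, 1.606, -0.034, 1.111, -0.067], TCP at [250.256, 626.865, 404.667] pointing down, gripper open.
Joint ranges: [-2.85, 2.85], [-0.5, 2.14], [-1.23, 1.37], [0.21, 2.46], [-1.02, 4.16], [0.16, 2.05], [-2.73, 2.73]. Speed limits (rad/s): [1.89, 1.89, 2.39, 2.39, 3.01, 3.01, 3.01].

INTERFACE

Orientations are given as a unit quaternion [x, y, z, w].
In Python, from plant import status, snapshot, calibration, robot, boxes_of, trace, pinpoint gives the robot as it stands. The module is installed in compiled form; this text tells all that it offers.
- The arm moves only by the tool servo_tool, never from a script. Its arguments are lists of equal length, an entry for each row: "delta_rot": the turn, a rotation vector about the tool's x, y, z as a fraction of full scale, a list of three; "linear": the shift along the tool's x, y, z as a fraction of full scale, a list of three; "jaw": the opening, from 0 (shut) to 1 (fully open). In form: {"delta_rot": [[rx, ry, rz], ...], "linear": [[tx, ty, tz], ...], "jaw": [jaw, ...]}. A call has exactly 5 rows; each row is the pose to reach, as a shift and turn from the pose measured when the call began, along the tool's axes at that moment; what a row does not reach only later rows make up. Full scale, the value 1, is 20 cm for a shift and 45 degrees for a turn. A row lasts 1/12 s, in which the tool goes at most 41.7 mm and 7.16 degrees, less where a joint would pass 70% of its speed; a pose out of reach is approached as far as the arm can. A call with a number of a shift or a turn outside -1 to 1 is refused whole. A call with a gripper value outside its range is refused whole. The fingers move at their own pace and stop on an object; "squeeze" is the grip in N (left out, the last holds). Time passes only in rows, so rows that repeat a pose let the fingers close, or fill a call up. It gives the time, the measured TCP pose, the force and the opening at its end, in the units of the state.
- status.get_obs(): the state, without advancing time (a new reading comes with each control period).
- snapshot(name): name is "scene" or "top"; returns the picture (400x640x3 uint8, red, green, blue); there is no depth.
- calibration(name): a dict with "fov_y" (degrees; the focal length in pixels is half the picture's height over the tangent of half this angle, whatever the lens; pixels are square), "cx", "cy" (the principal point, pixels), "k1" (the pictures are not rectified: a ray, as slopes to the right and down, at radius r is drawn at 1 + k1 r^2 times it, then the intrinsics apply), "extrinsics" (4x4, takes a point from world to camera coordinates). Camera axes: x right, y down, z forward; pixel columns grow to the right and rows downward; lengths in mm; the calibration is good to about 2 mm. A picture is of the moment at which its call begins. calibration takes no time and is no camera call.
- robot.finish_job(): hands the job in, once; it reports no verdict.
Trained networks look in the newest picture that a camera, given by its name, has taken for a name from the list of things; names that differ only in an ending like _2 or _b are one class to them, and where a whole thing is asked for, a point or a joint stands for the part that bears it (a point fixed in the world has none). Each returns a list of dicts, best first, with "confidence" (0 to 1); they miss things now and then, are a little off and sometimes report something else, mostly with a low value. They report only what shows in the picture. A call takes as long as a camera call. They do not tell look-alikes from the thing itself.
- boxes_of(label, camera): "pixel" ([column, row] in pixels, amid what is visible of it).
- trace(label, camera): "pixels" (400x640 bool, what is visible of it) and "pixel" ([column, row] in pixels, amid what is visible of it).
- pinpoint(label, camera): "pixel" ([column, row] in pixels: a listed point, or the origin of a listed thing).
The state is a dict: "time": time; "qpos": joint angles; "dq": joint speeds; "tau": joint torques, N m; "eef_pos": TCP position; "tool_rot": TCP orientation; "ft_force": force on the tool from outside, world axes, zero at the start; "wrist_torque": the same for the moment, N m; "gripper_width": opening from 0.0 (shut) to 1.0 (fully open).
Only numpy, scipy, OpenCV 4.12 (cv2) and the standard library are available. Lean on these libraries where they do the work, as an engineer would, in place of code of your own. Each camera call takes 0.05 s, during which the arm holds its last target.

## Working session

There is one attempt and no reset: what is moved stays moved. The work goes in short steps, Python scripts to look and compute and a tool call to move; the robot and the scene stay as the last step left them, time stands still between calls to the robot, and variables do not carry over. Pictures are saved under pics/ and viewed, and the job is handed in when it is done.

Besides the shell and the picture viewer there is one more tool, called after "Call:" as a command line: name --argument value ..., lists and objects as JSON in quotes. servo_tool: Moves the arm, as the interface text tells. Its arguments: {"type":"object","properties":{"delta_rot":{"type":"array"},"linear":{"type":"array"},"jaw":{"type":"array"},"squeeze":{"type":"number"}},"required":["delta_rot","linear","jaw"]}

```bash
ls; mkdir -p pics
python3 - <<'E'
from plant import *
import cv2
print(status.get_obs())
for n in ("scene","top"):
    im=snapshot(n); cv2.imwrite(f"pics/{n}0.png",im[:,:,::-1]); print(calibration(n))
    for l in ("kit_tray","cap_center","shaft_center","marker_center"):
        print(n,l,[(r["pixel"],round(r["confidence"],2)) for r in pinpoint(l,n)])
E
```

```text
pics
{'time': 0.0, 'qpos': array([-1.34049221,  0.42674088,  0.07383194,  1.60660729, -0.03409098,
        1.11081401, -0.06708784]), 'dq': array([-0.00051786, -0.00067581,  0.00103968,  0.00047227, -0.00099856,
       -0.00058368,  0.00145558]), 'tau': array([ 5.11647086e-04, -9.35823727e+01,  3.66705693e+00, -4.54184389e+01,
       -4.88659646e-02,  1.98701152e-02,  7.47347553e-05]), 'eef_pos': array([250.18225212, 626.72275068, 403.96884235]), 'tool_rot': array([ 1.88761817e-01,  9.82022681e-01, -6.51022527e-04, -7.53493719e-05]), 'ft_force': array([-1.0720284 ,  0.12838737, -0.24542741]), 'wrist_torque': array([0.00298214, 0.03033361, 0.02244888]), 'gripper_width': 1.0039622921403006}
{'fov_y': 43.67267911699603, 'cx': 321.80487012307697, 'cy': 201.3923603876245, 'k1': 0.03899323565973744, 'extrinsics': array([[-8.91791560e-01, -4.52446169e-01, -5.26502311e-04,
         4.81309547e+02],
       [-2.42278693e-01,  4.78524231e-01, -8.43987912e-01,
         1.37633536e+02],
       [ 3.82111042e-01, -7.52533736e-01, -5.36361937e-01,
         1.54008775e+03],
       [ 0.00000000e+00,  
[... 206 characters left out ...]
 [([369.6, 170.6], 0.64)]
{'fov_y': 47.55974048186761, 'cx': 320.4017743632256, 'cy': 197.20234187829425, 'k1': -0.02204377860821357, 'extrinsics': array([[-4.04433493e-04, -9.99999648e-01, -7.35460800e-04,
         7.50128824e+01],
       [-9.82043819e-01,  5.35917895e-04, -1.88652195e-01,
         5.29563011e+02],
       [ 1.88652523e-01,  6.45957466e-04, -9.82043690e-01,
         1.17275822e+03],
       [ 0.00000000e+00,  0.00000000e+00,  0.00000000e+00,
         1.00000000e+00]])}
top kit_tray [([364.6, 194.1], 0.72)]
top cap_center [([258.5, 160.3], 0.65)]
top shaft_center [([184.2, 248.9], 0.79), ([235.3, 231.1], 0.64), ([281.9, 202.4], 0.52)]
top marker_center [([448.9, 215.0], 0.76)]
```

View pics/scene0.png

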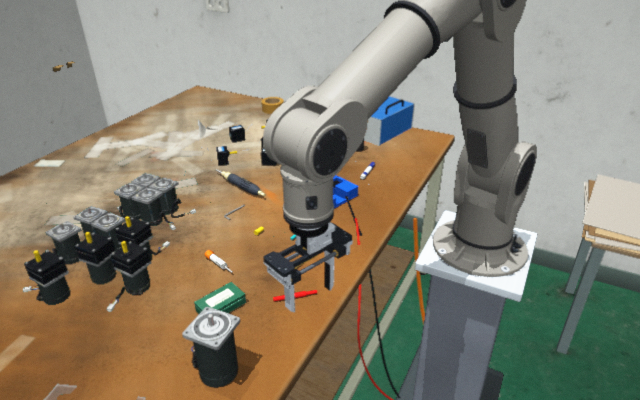

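View pics/top0.png

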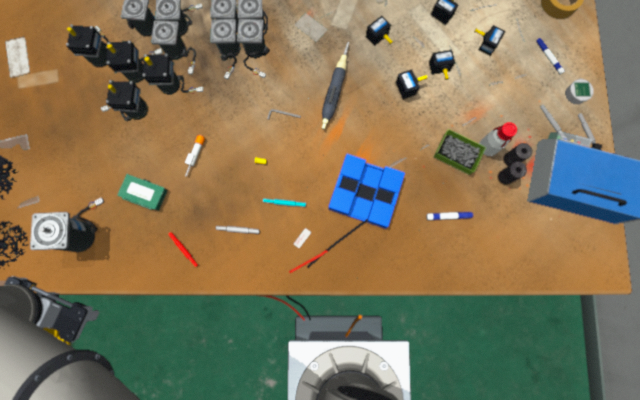

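The shaft candidates in top are red (184,249), grey (237,230) and turquoise (284,203). Grey fits the description: it is near the front, and the marker (449,216) is on the tray's other side. I'll confirm in an enlarged crop.

```bash
cat > h.py <<'E'
import numpy as np, cv2
from plant import calibration
from scipy.spatial.transform import Rotation as R
def cam(n):
    c=calibration(n); f=200/np.tan(np.radians(c["fov_y"]/2)); return c,f
def proj(p,n):
    c,f=cam(n); E=np.array(c["extrinsics"]); q=np.atleast_2d(p)@E[:3,:3].T+E[:3,3]
    s=q[:,:2]/q[:,2:]; r2=(s**2).sum(1,keepdims=True); s=s*(1+c["k1"]*r2)
    return s*f+[c["cx"],c["cy"]]
def unproj(px,z,n):
    c,f=cam(n); E=np.array(c["extrinsics"]); d=(np.atleast_2d(px)-[c["cx"],c["cy"]])/f
    s=d.copy()
    for _ in range(20): s=d/(1+c["k1"]*(s**2).sum(1,keepdims=True))
    ray=np.c_[s,np.ones(len(s))]@E[:3,:3]; o=-E[:3,:3].T@E[:3,3]
    t=(z-o[2])/ray[:,2]; return o+ray*t[:,None]
def rect(mask,z,n):
    m=mask.astype(np.uint8); ys,xs=np.nonzero(m); P=unproj(np.c_[xs,ys].astype(float),z,n)[:,:2]
    (c,wh,a)=cv2.minAreaRect(P.astype(np.float32))
    mu=P.mean(0); w,v=np.linalg.eigh(np.cov((P-mu).T)); ax=v[:,1]
    return c,wh,a,mu,np.degrees(np.arctan2(ax[1],ax[0]))%180
E
python3 - <<'E'
from h import *; from plant import *
im=snapshot("top")[:,:,::-1]
cv2.imwrite("pics/crop_top1.png",cv2.resize(im[140:270,160:360],None,fx=4,fy=4,interpolation=cv2.INTER_CUBIC))
cv2.imwrite("pics/crop_tray1.png",cv2.resize(im[140:240,320:480],None,fx=5,fy=5,interpolation=cv2.INTER_CUBIC))
for l,z in (("kit_tray",38),("cap_center",9),("shaft_center",7.5),("marker_center",9)):
    for r in trace(l,"top"):
        print(l,r["pixel"],round(r["confidence"],2),*rect(r["pixels"],z,"top"),r["pixels"].sum())
E
```

```text
kit_tray [362.1, 190.9] 0.58 (550.2521362304688, -50.46704864501953) (171.47152709960938, 169.6775360107422) 70.97669219970703 [548.60191181 -50.49011426] 59.37259416146326 3639
shaft_center [279.6, 202.2] 0.75 (524.2929077148438, 177.52432250976562) (104.18550109863281, 15.614768028259277) 84.71046447753906 [523.66155641 178.38406453] 83.7905609015919 161
shaft_center [182.1, 251.1] 0.66 (393.54437255859375, 453.14886474609375) (117.79461669921875, 15.3311767578125) 42.56253433227539 [396.10982692 455.31583546] 41.78084645541344 200
shaft_center [236.3, 230.9] 0.48 (447.25830078125, 304.8027648925781) (117.01056671142578, 13.953365325927734) 86.82330322265625 [447.06916501 303.58001984] 84.86044172805984 184
marker_center [448.1, 219.4] 0.74 (484.3465576171875, -283.0573425292969) (125.43577575683594, 16.792369842529297) 89.94532012939453 [ 485.04511392 -281.72531448] 91.93844481366637 270
```

View pics/crop_top1.png

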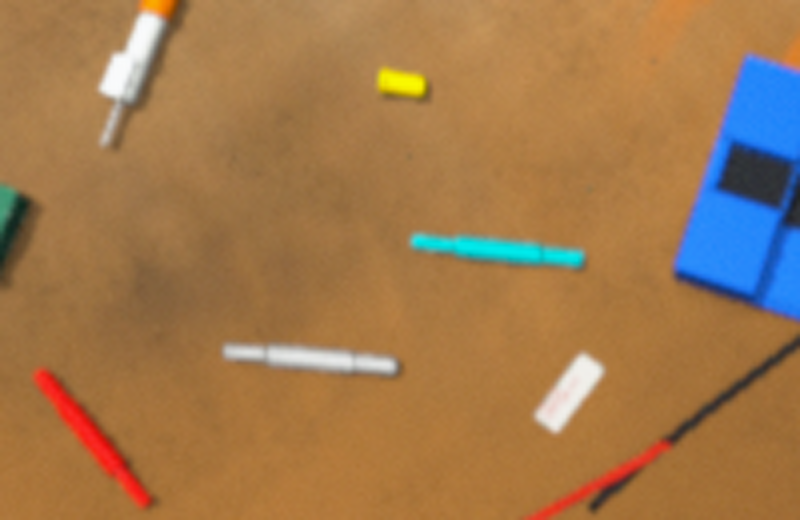

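View pics/crop_tray1.png

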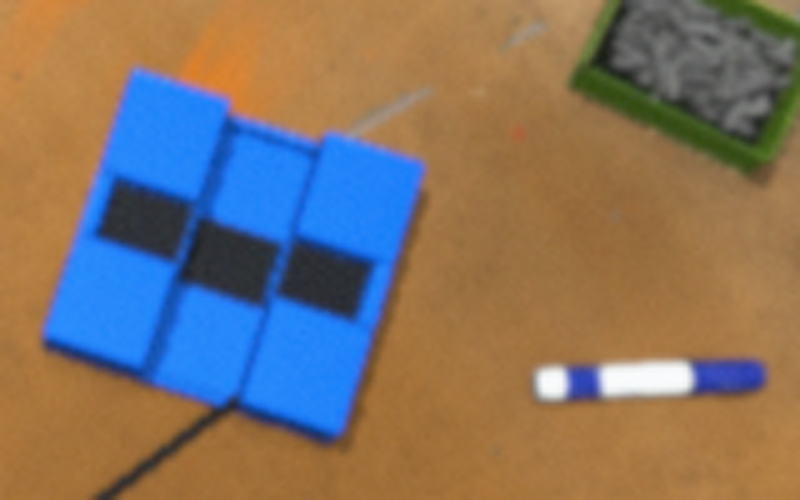

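The crop confirms that the grey shaft is at about (237,230), the cap is at (260,160), and the tray has its black patches in a row. Next I'll fit poses from colour.

```bash
cat > fit.py <<'E'
from h import *
from plant import snapshot
def tray_model(x,y,th):
    c,s=np.cos(th),np.sin(th)
    f=lambda P:np.array([[x+c*a-s*b,y+s*a+c*b,z] for a,b,z in P])
    polys=[]
    return f
if __name__=="__main__":
    for n in ("top","scene"):
        im=snapshot(n); hsv=cv2.cvtColor(im,cv2.COLOR_RGB2HSV)
        M={"yellow":(hsv[...,0]>24)&(hsv[...,0]<34)&(hsv[...,1]>200)&(hsv[...,2]>150),
           "dark":(hsv[...,2]<75)}
        boxes={"top":{"yellow":(245,150,275,172),"dark":(335,170,402,210)},"scene":{"yellow":(245,222,275,240),"dark":(0,0,1,1)}}[n]
        for k,m in M.items():
            x0,y0,x1,y1=boxes[k]; b=np.zeros_like(m); b[y0:y1,x0:x1]=m[y0:y1,x0:x1]
            N,lab,st,ce=cv2.connectedComponentsWithStats(b.astype(np.uint8))
            for i in range(1,N):
                if st[i,4]>20:
                    z=9 if k=="yellow" else 30
                    print(n,k,st[i,4],ce[i],*rect(lab==i,z,n), "z5",unproj(ce[i],5,n)[0,:2])
        if n=="top":
            v=im.astype(int); mx=v.max(2); mn=v.min(2)
            m=(mn>140)&(mx-mn<50); b=np.zeros_like(m); b[218:240,208:268]=m[218:240,208:268]
            print("shaft",b.sum(),*rect(b,7.5,n))
            bl=(hsv[...,0]>100)&(hsv[...,0]<120)&(hsv[...,1]>150); b=np.zeros_like(bl); b[150:232,325:410]=bl[150:232,325:410]
            print("tray",b.sum(),*rect(b,42,n))
            c,f=cam(n);E=c["extrinsics"];print("camera",-E[:3,:3].T@E[:3,3])
E
python3 fit.py
```

```text
top yellow 62 [260.16129032 160.40322581] (643.6610107421875, 245.06039428710938) (32.47746658325195, 15.823257446289062) 80.19000244140625 [643.84128612 245.45593504] 79.85228254891196 z5 [644.94825522 246.00555413]
top dark 137 [348.54744526 183.71532847] (571.9764404296875, -2.6828536987304688) (40.09354019165039, 26.808317184448242) 71.09095001220703 [571.34949558  -2.82439542] 72.88062734449598 z5 [576.9160234   -4.39883816]
top dark 172 [365.34302326 191.85465116] (548.1781005859375, -48.74462890625) (41.64064025878906, 31.169015884399414) 71.08930969238281 [548.43014329 -48.69776567] 71.54532857022411 z5 [553.52408849 -51.2104334 ]
top dark 136 [384.29411765 195.52941176] (538.1900634765625, -100.30415344238281) (38.59700012207031, 26.659706115722656) 72.74024200439453 [ 538.11128775 -100.51918547] 75.1102257092334 z5 [ 542.99787986 -104.0914793 ]
shaft 183 (448.5974426269531, 304.86859130859375) (117.56495666503906, 13.250699996948242) 84.81600189208984 [448.36183011 303.73870453] 84.78352377385998
tray 3003 (549.4063110351562, -50.25346374511719) (168.2257843017578, 162.95986938476562) 71.24275207519531 [547.58074812 -50.4312556 ] 90.84229660291354
camera [ 298.84062317   73.97150177 1251.65819923]
scene yellow 32 [258.46875 230.28125] (642.4644775390625, 246.08294677734375) (14.396536827087402, 40.88690185546875) 1.1829841136932373 [641.74593363 245.93061429] 90.55739791226605 z5 [645.03103271 241.42688851]
```

```bash
cat > go.py <<'E'
import sys; from h import *; from plant import status
# usage: x y z jawdir_deg : TCP target, tool y direction
x,y,z,a=map(float,sys.argv[1:5]); o=status.get_obs()
Rm=R.from_quat(o["tool_rot"]); cur=Rm.as_matrix(); a=np.radians(a)
best=None
for k in (0,np.pi):
    ty=np.array([np.cos(a+k),np.sin(a+k),0]); tz=np.array([0,0,-1.]); tx=np.cross(ty,tz)
    T=R.from_matrix(np.c_[tx,ty,tz]); rv=(Rm.inv()*T).as_rotvec()
    if best is None or np.linalg.norm(rv)<np.linalg.norm(best): best=rv
d=cur.T@(np.array([x,y,z])-o["eef_pos"])
print("t",round(o["time"],2),"pos",o["eef_pos"].round(1),"jawdir",np.degrees(np.arctan2(cur[1,1],cur[0,1])).round(1),"tilt",np.degrees(np.arccos(-cur[2,2])).round(2),"q",o["qpos"].round(2))
print("lin",(d/200).round(3),"rot",(best/np.radians(45)).round(3),"deg",np.degrees(np.linalg.norm(best)).round(1),"mm",np.linalg.norm(d).round(1),"w",o["gripper_width"],"F",o["ft_force"].round(1))
E
python3 go.py 643.7 245.2 380 -10
```

```text
t 0.85 pos [250.2 626.9 404.7] jawdir 68.2 tilt 0.0 q [-1.34  0.43  0.07  1.61 -0.03  1.11 -0.07]
lin [-2.535 -1.043  0.123] rot [-0.     0.     1.739] deg 78.2 mm 548.7 w 1.0007234062903354 F [0.  0.4 0.7]
```

Call:
servo_tool --delta_rot '[[0,0,0.65],[0,0,0.65],[0,0,0.65],[0,0,0.65],[0,0,0.65]]' --linear '[[-0.95,-0.39,0.05],[-0.95,-0.39,0.05],[-0.95,-0.39,0.05],[-0.95,-0.39,0.05],[-0.95,-0.39,0.05]]' --jaw '[1,1,1,1,1]'

```text
time: 1.27
eef_pos: [399.2, 482.1, 394.8]
tool_rot: [0.435, 0.901, 0.0, 0.0]
ft_force: [0.8, 1.1, 0.4]
gripper_width: 0.999
```

```bash
python3 go.py 643.7 245.2 380 -10
```

```text
t 1.27 pos [399.2 482.1 394.8] jawdir 38.5 tilt 0.02 q [-1.17  0.36  0.23  1.74 -0.09  1.05 -0.23]
lin [-1.688  0.22   0.074] rot [ 0.    -0.     1.077] deg 48.5 mm 340.8 w 0.9990704023661356 F [0.8 1.1 0.4]
```

Call:
servo_tool --delta_rot '[[0,0,0.7],[0,0,0.7],[0,0,0.7],[0,0,0.7],[0,0,0.7]]' --linear '[[-0.95,0.12,0.04],[-0.95,0.12,0.04],[-0.95,0.12,0.04],[-0.95,0.12,0.04],[-0.95,0.12,0.04]]' --jaw '[1,1,1,1,1]'

```text
time: 1.68
eef_pos: [538.7, 344.7, 387.1]
tool_rot: [0.667, 0.745, 0.0, 0.001]
ft_force: [0.9, -0.3, 0.0]
gripper_width: 0.999
```

```bash
python3 go.py 643.7 245.2 320 -10
```

```text
t 1.68 pos [538.7 344.7 387.1] jawdir 6.4 tilt 0.09 q [-0.98  0.4   0.41  1.73 -0.18  1.05 -0.4 ]
lin [-0.552  0.466  0.337] rot [0.002 0.    0.364] deg 16.4 mm 159.5 w 0.9989594169688452 F [ 0.9 -0.3  0. ]
```

Call:
servo_tool --delta_rot '[[0,0,0.364],[0,0,0.364],[0,0,0.364],[0,0,0.364],[0,0,0.364]]' --linear '[[-0.552,0.466,0.337],[-0.552,0.466,0.337],[-0.552,0.466,0.337],[-0.552,0.466,0.337],[-0.552,0.466,0.337]]' --jaw '[0.7,0.7,0.7,0.7,0.7]'

```text
time: 2.1
eef_pos: [646.9, 238.4, 317.0]
tool_rot: [0.769, 0.64, -0.001, 0.002]
ft_force: [-1.0, -1.6, -0.4]
gripper_width: 0.711
```

```bash
python3 go.py 643.7 245.2 203 -10
python3 - <<'E'
from plant import *; import cv2
from h import proj
for n,(x,y) in (("top",(180,100)),("scene",(180,150))):
    im=snapshot(n)[:,:,::-1]; cv2.imwrite(f"pics/{n}2.png",cv2.resize(im[y:y+120,x:x+180],None,fx=4,fy=4))
E
```

```text
t 2.1 pos [646.9 238.4 317. ] jawdir -10.4 tilt 0.3 q [-0.77  0.57  0.46  1.67 -0.29  0.98 -0.39]
lin [ 0.033 -0.023  0.57 ] rot [ 0.002  0.006 -0.01 ] deg 0.5 mm 114.2 w 0.7112165437186683 F [-1.  -1.6 -0.4]
```

View pics/scene2.png

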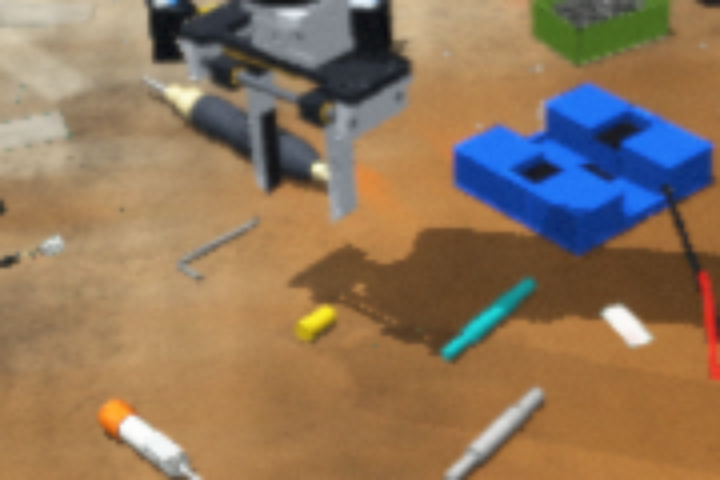

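The scene view shows the gripper above the cap (cap at about (259,230)), with the way down clear. Descending.

Call:
servo_tool --delta_rot '[[0.002,0.006,-0.01],[0.002,0.006,-0.01],[0.002,0.006,-0.01],[0.002,0.006,-0.01],[0.002,0.006,-0.01]]' --linear '[[0.033,-0.023,0.15],[0.033,-0.023,0.3],[0.033,-0.023,0.45],[0.033,-0.023,0.45],[0.033,-0.023,0.45]]' --jaw '[0.6,0.6,0.6,0.6,0.6]'

```text
time: 2.62
eef_pos: [640.4, 251.7, 228.7]
tool_rot: [0.764, 0.645, 0.0, -0.002]
ft_force: [-0.9, 0.3, 0.5]
gripper_width: 0.598
```

```bash
python3 go.py 643.7 245.2 203 -10
```

```text
t 2.62 pos [640.4 251.7 228.7] jawdir -9.6 tilt 0.19 q [-0.75  0.67  0.41  1.72 -0.34  0.83 -0.36]
lin [-0.03   0.022  0.129] rot [-0.003 -0.003  0.008] deg 0.4 mm 26.7 w 0.5975693501084193 F [-0.9  0.3  0.5]
```

```bash
sed -i 's/^x,y,z,a=/from plant import snapshot\nfor _ in range(int(sys.argv[5]) if len(sys.argv)>5 else 0): snapshot("top")\nx,y,z,a=/' go.py; python3 go.py 643.7 245.2 203 -10 3
```

```text
t 2.77 pos [641.7 251.3 231.4] jawdir -9.7 tilt 0.3 q [-0.75  0.66  0.41  1.72 -0.34  0.83 -0.36]
lin [-0.029  0.015  0.142] rot [ 0.002 -0.006  0.007] deg 0.4 mm 29.1 w 0.5978621037018033 F [-0.7  0.2  0.8]
```

Call:
servo_tool --delta_rot '[[0.002,-0.006,0.007],[0.002,-0.006,0.007],[0.002,-0.006,0.007],[0.002,-0.006,0.007],[0.002,-0.006,0.007]]' --linear '[[-0.029,0.015,0.04],[-0.029,0.015,0.08],[-0.029,0.015,0.1],[-0.029,0.015,0.1],[-0.029,0.015,0.1]]' --jaw '[0.6,0.6,0.6,0.6,0.6]'

```text
time: 3.18
eef_pos: [643.6, 245.1, 211.0]
tool_rot: [0.766, 0.643, -0.0, -0.0]
ft_force: [-0.2, -0.9, -0.2]
gripper_width: 0.601
```

```bash
python3 go.py 643.7 245.2 203 -10 2
```

```text
t 3.28 pos [643.8 245.2 211.4] jawdir -10.0 tilt 0.02 q [-0.74  0.69  0.4   1.72 -0.35  0.8  -0.35]
lin [-0.    -0.001  0.042] rot [-0. -0. -0.] deg 0.0 mm 8.4 w 0.6053064677556229 F [-0.2  0.1 -0.2]
```

Call:
servo_tool --delta_rot '[[0,0,0],[0,0,0],[0,0,0],[0,0,0],[0,0,0]]' --linear '[[0,0,0.025],[0,0,0.042],[0,0,0.042],[0,0,0.042],[0,0,0.042]]' --jaw '[0.6,0.6,0.5,0.3,0.1]' --squeeze 12

```text
time: 3.7
eef_pos: [643.8, 245.2, 203.0]
tool_rot: [0.766, 0.643, 0.0, -0.0]
ft_force: [-0.4, 0.7, 0.4]
gripper_width: 0.423
```

Call:
servo_tool --delta_rot '[[0,0,0],[0,0,0],[0,0,0],[0,0,0],[0,0,0]]' --linear '[[0,0,0],[0,0,0],[0,0,0],[0,0,0],[0,0,0]]' --jaw '[0,0,0,0,0]'

```text
time: 4.12
eef_pos: [643.9, 245.2, 203.1]
tool_rot: [0.766, 0.643, 0.0, -0.0]
ft_force: [-0.8, -0.1, 1.4]
gripper_width: 0.19
```

```bash
python3 go.py 643.7 245.2 203 -10 1;  python3 - <<'E'
from plant import *; import cv2
for n,(x,y) in (("top",(180,100)),("scene",(180,150))):
    im=snapshot(n)[:,:,::-1]; cv2.imwrite(f"pics/{n}3.png",cv2.resize(im[y:y+120,x:x+180],None,fx=4,fy=4))
E
```

```text
t 4.17 pos [643.9 245.2 203.1] jawdir -10.0 tilt 0.02 q [-0.73  0.7   0.39  1.72 -0.36  0.79 -0.34]
lin [-0.    -0.001  0.   ] rot [ 0. -0. -0.] deg 0.0 mm 0.2 w 0.18910378365888228 F [-0.4  0.4  1.3]
```

View pics/scene3.png

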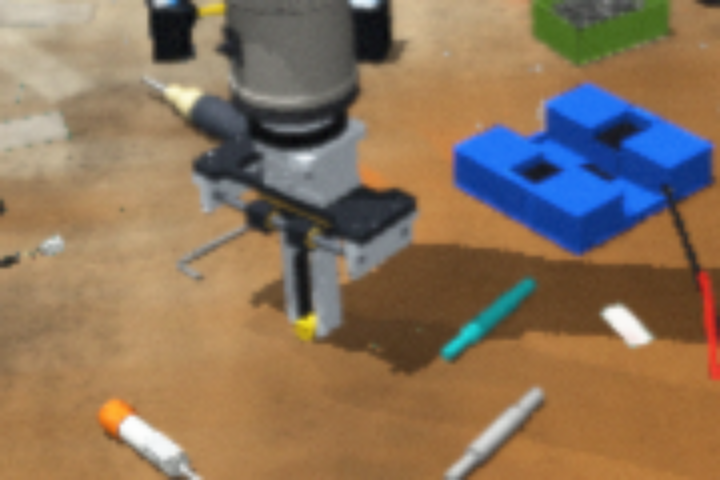

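The cap is held (17.8 mm) and sits between the pads at about (256,231). Lifting.

Call:
servo_tool --delta_rot '[[0,0,0],[0,0,0],[0,0,0],[0,0,0],[0,0,0]]' --linear '[[0,0,-0.1],[0,0,-0.25],[0,0,-0.4],[0,0,-0.5],[0,0,-0.5]]' --jaw '[0,0,0,0,0]'

```text
time: 4.68
eef_pos: [645.0, 245.2, 307.7]
tool_rot: [0.766, 0.643, 0.003, 0.001]
ft_force: [0.9, -0.3, -0.0]
gripper_width: 0.188
```

```bash
python3 go.py 553.5 -51.2 300 -18.8 1;  python3 - <<'E'
from plant import *; import cv2
for n,(x,y) in (("top",(180,100)),("scene",(180,150))):
    im=snapshot(n)[:,:,::-1]; cv2.imwrite(f"pics/{n}4.png",cv2.resize(im[y:y+120,x:x+180],None,fx=4,fy=4))
E
```

```text
t 4.73 pos [644.4 245.3 305.4] jawdir -10.0 tilt 0.23 q [-0.77  0.58  0.45  1.68 -0.3   0.95 -0.39]
lin [-1.539 -0.19   0.022] rot [ 0.003 -0.004  0.195] deg 8.8 mm 310.2 w 0.1890892049654708 F [ 0.5 -0.1 -0.6]
```

View pics/scene4.png

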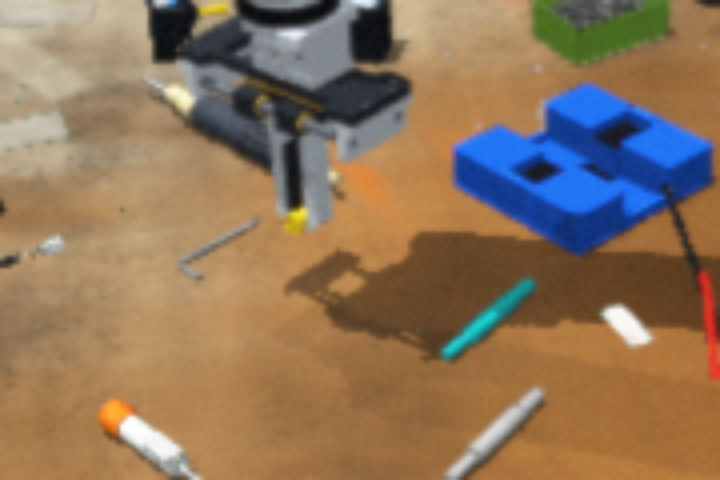

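Call:
servo_tool --delta_rot '[[0,0,0.1],[0,0,0.1],[0,0,0.1],[0,0,0.1],[0,0,0.1]]' --linear '[[-0.2,-0.025,0],[-0.4,-0.05,0],[-0.6,-0.075,0],[-0.8,-0.1,0],[-0.9,-0.11,0]]' --jaw '[0,0,0,0,0]'

```text
time: 5.25
eef_pos: [588.7, 67.0, 301.4]
tool_rot: [0.792, 0.611, -0.002, -0.0]
ft_force: [0.4, 0.1, 0.2]
gripper_width: 0.188
```

```bash
python3 go.py 553.5 -51.2 300 -18.8 1
```

```text
t 5.3 pos [588.4  64.5 301.6] jawdir -14.9 tilt 0.2 q [-0.61  0.45  0.51  1.91 -0.28  0.86 -0.22]
lin [-0.604 -0.02   0.01 ] rot [-0.003  0.004  0.087] deg 3.9 mm 120.9 w 0.19258859518683094 F [ 0.9 -4.5 -1. ]
```

Call:
servo_tool --delta_rot '[[0,0,0.087],[0,0,0.087],[0,0,0.087],[0,0,0.087],[0,0,0.087]]' --linear '[[-0.2,-0.007,0],[-0.4,-0.014,0],[-0.55,-0.02,0.01],[-0.604,-0.02,0.01],[-0.604,-0.02,0.01]]' --jaw '[0,0,0,0,0]'

```text
time: 5.72
eef_pos: [552.4, -54.1, 299.2]
tool_rot: [0.814, 0.58, -0.003, -0.0]
ft_force: [-0.4, 0.4, -0.1]
gripper_width: 0.191
```

```bash
python3 go.py 553.5 -51.2 240 -18.8 3
python3 - <<'E'
from plant import *; import cv2
for n,(x,y) in (("top",(300,130)),("scene",(250,120))):
    im=snapshot(n)[:,:,::-1]; cv2.imwrite(f"pics/{n}5.png",cv2.resize(im[y:y+120,x:x+160],None,fx=4,fy=4))
E
```

```text
t 5.87 pos [553.9 -49.9 299.4] jawdir -18.7 tilt 0.23 q [-0.47  0.4   0.55  1.99 -0.28  0.82 -0.09]
lin [-0.006  0.001  0.297] rot [-0.004  0.004  0.002] deg 0.2 mm 59.4 w 0.19220747386732018 F [ 0.4  0.6 -1. ]
```

View pics/scene5.png

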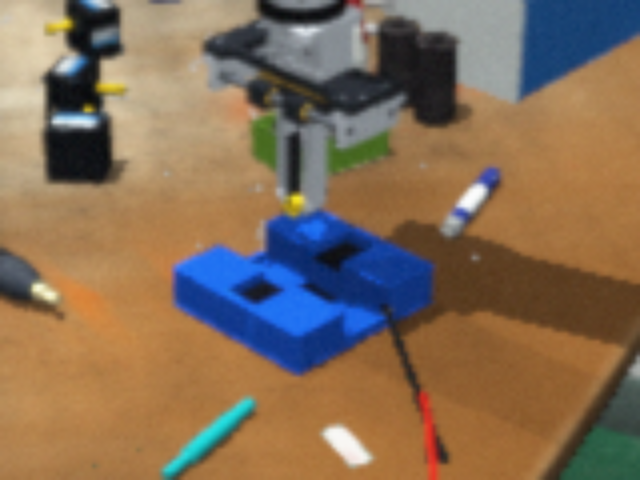

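View pics/top5.png

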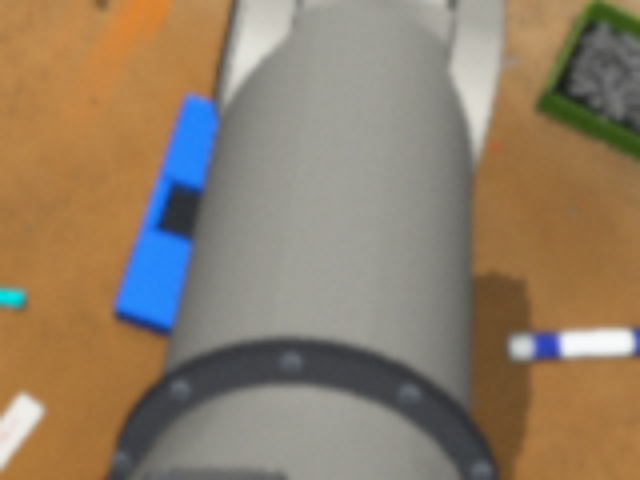

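Run:
```python
from h import *; from plant import *
im=snapshot("scene"); hsv=cv2.cvtColor(im,cv2.COLOR_RGB2HSV)
th=np.radians(-18.8);x=np.array([np.cos(th),np.sin(th)]);y=np.array([-x[1],x[0]]);o=np.array([553.5,-51.2])
vis=cv2.resize(im[120:240,250:410],None,fx=5,fy=5,interpolation=cv2.INTER_CUBIC)[:,:,::-1].copy()
def line(pts,col,close=True):
    P=proj(np.array([[*(o+x*a+y*b),z] for a,b,z in pts]),"scene"); P=((P-[250,120]+.5)*5*8).astype(np.int32)
    cv2.polylines(vis,[P],close,col,1,shift=3)
line([(-80,-85,42),(80,-85,42),(80,-27,42),(-80,-27,42)],(0,0,255))
line([(-80,85,42),(80,85,42),(80,27,42),(-80,27,42)],(0,0,255))
line([(-18,27,30),(18,27,30),(18,75,30),(-18,75,30)],(0,255,0))
line([(-18,-27,30),(18,-27,30),(18,-75,30),(-18,-75,30)],(0,255,0))
ob=status.get_obs(); Rm=R.from_quat(ob["tool_rot"]).as_matrix()
tip=ob["eef_pos"]+Rm@[0,0,194]   # cap centre expected
c=np.array([tip+Rm@[sx*16,sy*9,sz*9] for sx,sy,sz in [(1,1,1),(1,-1,1),(1,-1,-1),(1,1,-1),(-1,1,-1),(-1,-1,-1),(-1,-1,1),(-1,1,1)]])
P=((proj(c,"scene")-[250,120]+.5)*5*8).astype(np.int32); cv2.polylines(vis,[P],True,(255,0,255),1,shift=3)
cv2.imwrite("pics/ov6.png",vis)
```

```text
(no output)
```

View pics/ov6.png

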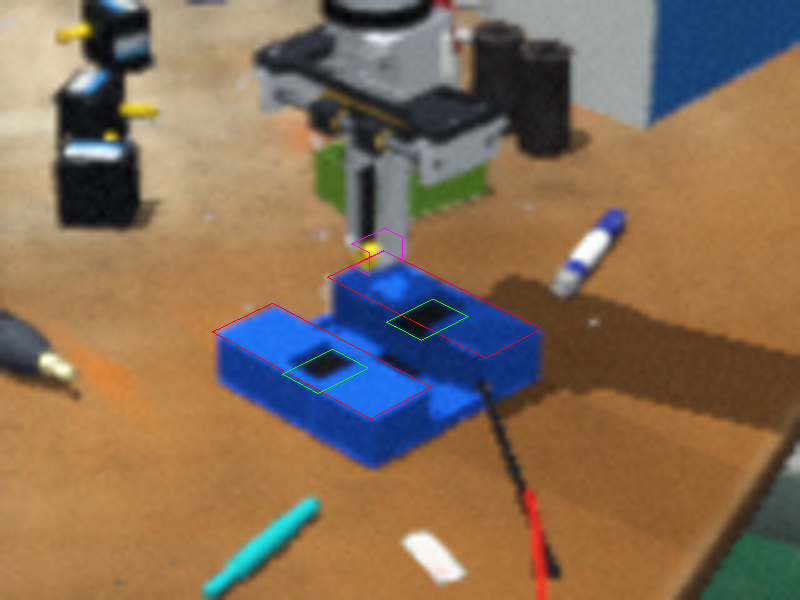

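The overlay matches the tray (within about 1 px) and the held cap at about (324,170). Descending into the trough.

Call:
servo_tool --delta_rot '[[-0.004,0.004,0.002],[-0.004,0.004,0.002],[-0.004,0.004,0.002],[-0.004,0.004,0.002],[-0.004,0.004,0.002]]' --linear '[[-0.006,0.001,0.1],[-0.006,0.001,0.2],[-0.006,0.001,0.3],[-0.006,0.001,0.36],[-0.006,0.001,0.36]]' --jaw '[0,0,0,0,0]'

```text
time: 6.43
eef_pos: [553.0, -50.3, 225.4]
tool_rot: [0.813, 0.583, -0.001, -0.001]
ft_force: [-0.6, 0.1, -0.2]
gripper_width: 0.189
```

```bash
python3 go.py 553.5 -51.2 209 -18.8 2
```

```text
t 6.53 pos [553.7 -50.8 227.8] jawdir -18.7 tilt 0.02 q [-0.41  0.51  0.48  2.04 -0.36  0.68 -0.01]
lin [-0.002 -0.     0.094] rot [0.    0.    0.001] deg 0.1 mm 18.8 w 0.18578288484781497 F [ 0.5 -0.1  0.4]
```

Call:
servo_tool --delta_rot '[[0,0,0.001],[0,0,0.001],[0,0,0.001],[0,0,0.001],[0,0,0.001]]' --linear '[[-0.002,0,0.03],[-0.002,0,0.06],[-0.002,0,0.085],[-0.002,0,0.094],[-0.002,0,0.094]]' --jaw '[0,0,0,0,0]'

```text
time: 6.95
eef_pos: [553.5, -51.2, 208.6]
tool_rot: [0.813, 0.582, -0.0, 0.0]
ft_force: [-0.1, -0.1, 0.2]
gripper_width: 0.192
```

```bash
python3 go.py 553.5 -51.2 208.3 -18.8 3
```

```text
t 7.1 pos [553.7 -51.3 209.2] jawdir -18.8 tilt 0.03 q [-0.39  0.54  0.46  2.04 -0.39  0.65  0.  ]
lin [ 0.    -0.001  0.004] rot [0.001 0.    0.   ] deg 0.0 mm 0.9 w 0.18919545409593744 F [ 0.6 -0.4 -0.3]
```

Call:
servo_tool --delta_rot '[[0,0,0],[0,0,0],[0,0,0],[0,0,0],[0,0,0]]' --linear '[[0,0,0.003],[0,0,0.006],[0,0,0.006],[0,0,0.006],[0,0,0.006]]' --jaw '[0,0,0,0.2,0.25]'

```text
time: 7.52
eef_pos: [553.7, -51.3, 208.0]
tool_rot: [0.813, 0.582, 0.0, 0.0]
ft_force: [-0.8, 0.1, 0.7]
gripper_width: 0.231
```

Call:
servo_tool --delta_rot '[[0,0,0],[0,0,0],[0,0,0],[0,0,0],[0,0,0]]' --linear '[[0,0,0],[0,0,0],[0,0,0],[0,0,0],[0,0,0]]' --jaw '[0.3,0.4,0.5,0.6,0.6]'

```text
time: 7.93
eef_pos: [553.7, -51.3, 208.0]
tool_rot: [0.813, 0.582, 0.0, 0.0]
ft_force: [-0.2, -0.4, -0.5]
gripper_width: 0.547
```

Call:
servo_tool --delta_rot '[[0,0,0],[0,0,0],[0,0,0],[0,0,0],[0,0,0]]' --linear '[[0,0,-0.1],[0,0,-0.25],[0,0,-0.4],[0,0,-0.5],[0,0,-0.6]]' --jaw '[0.6,0.6,0.6,0.6,0.6]'

```text
time: 8.35
eef_pos: [553.6, -51.4, 329.5]
tool_rot: [0.813, 0.582, 0.0, 0.0]
ft_force: [-0.3, -0.3, -0.5]
gripper_width: 0.601
```

```bash
python3 go.py 448.5 304.4 300 -5.2 1
python3 - <<'E'
from plant import *; import cv2
for n,(x,y) in (("scene",(250,120)),):
    im=snapshot(n)[:,:,::-1]; cv2.imwrite(f"pics/{n}7.png",cv2.resize(im[y:y+120,x:x+160],None,fx=5,fy=5))
E
```

```text
t 8.4 pos [554.5 -51.8 332.6] jawdir -18.8 tilt 0.28 q [-0.49  0.35  0.58  1.97 -0.25  0.88 -0.11]
lin [ 1.514 -1.077  0.161] rot [ 0.006 -0.002 -0.303] deg 13.6 mm 373.0 w 0.6017728985708048 F [ 1.8 -0.8  4.4]
```

View pics/scene7.png

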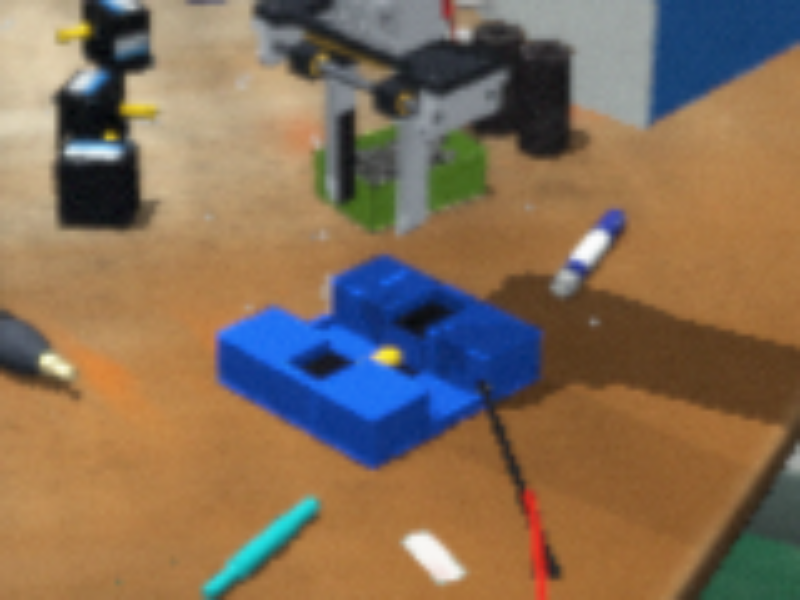

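The cap lies in the trough at about (327,191). I'll move to the shaft, then check the cap from above.

Call:
servo_tool --delta_rot '[[0,0,-0.15],[0,0,-0.15],[0,0,-0.15],[0,0,-0.15],[0,0,-0.15]]' --linear '[[0.16,-0.115,0],[0.32,-0.23,0],[0.48,-0.345,0],[0.64,-0.46,0],[0.8,-0.575,0]]' --jaw '[0.6,0.6,0.6,0.6,0.6]'

```text
time: 8.87
eef_pos: [496.0, 138.5, 330.3]
tool_rot: [0.777, 0.629, 0.002, 0.001]
ft_force: [1.3, -0.2, 0.3]
gripper_width: 0.602
```

```bash
python3 go.py 448.5 304.4 300 -5.2 1
```

```text
t 8.92 pos [494.1 145.9 329.9] jawdir -11.6 tilt 0.23 q [-0.83  0.27  0.49  2.06 -0.17  0.84 -0.44]
lin [ 0.73  -0.384  0.151] rot [ 0.004 -0.004 -0.143] deg 6.5 mm 167.6 w 0.6024635944634418 F [-1.1  9.6  0.2]
```

Call:
servo_tool --delta_rot '[[0,0,-0.143],[0,0,-0.143],[0,0,-0.143],[0,0,-0.143],[0,0,-0.143]]' --linear '[[0.18,-0.095,0.03],[0.36,-0.19,0.06],[0.54,-0.285,0.1],[0.73,-0.384,0.151],[0.73,-0.384,0.151]]' --jaw '[0.6,0.6,0.6,0.6,0.6]'

```text
time: 9.33
eef_pos: [445.7, 310.2, 298.2]
tool_rot: [0.736, 0.677, 0.001, -0.001]
ft_force: [-0.6, -0.3, -0.3]
gripper_width: 0.6
```

```bash
python3 go.py 448.5 304.4 215 -5.2 3;python3 - <<'E'
from plant import *; import cv2
from h import *
im=snapshot("top"); cv2.imwrite("pics/top8.png",cv2.resize(im[130:270,200:420],None,fx=3.6,fy=3.6)[:,:,::-1])
hsv=cv2.cvtColor(im,cv2.COLOR_RGB2HSV); m=(hsv[...,0]>22)&(hsv[...,0]<36)&(hsv[...,1]>180)&(hsv[...,2]>120)
b=np.zeros_like(m); b[165:220,335:405]=m[165:220,335:405]; print(b.sum()); print(*rect(b,14,"top"))
im=snapshot("scene"); cv2.imwrite("pics/scene8.png",cv2.resize(im[150:310,200:400],None,fx=3.6,fy=3.6)[:,:,::-1])
E
```

```text
t 9.48 pos [448.1 304.9 299.2] jawdir -5.1 tilt 0.15 q [-1.04  0.35  0.39  2.02 -0.19  0.8  -0.63]
lin [-0.003  0.001  0.421] rot [ 0.003 -0.002  0.002] deg 0.2 mm 84.2 w 0.600882460804678 F [ 0.4 -0.6 -0.8]
79
(554.1320190429688, -52.175209045410156) (35.10243225097656, 18.053224563598633) 71.0936050415039 [554.29843671 -51.58440461] 70.94945403378333
```

View pics/top8.png

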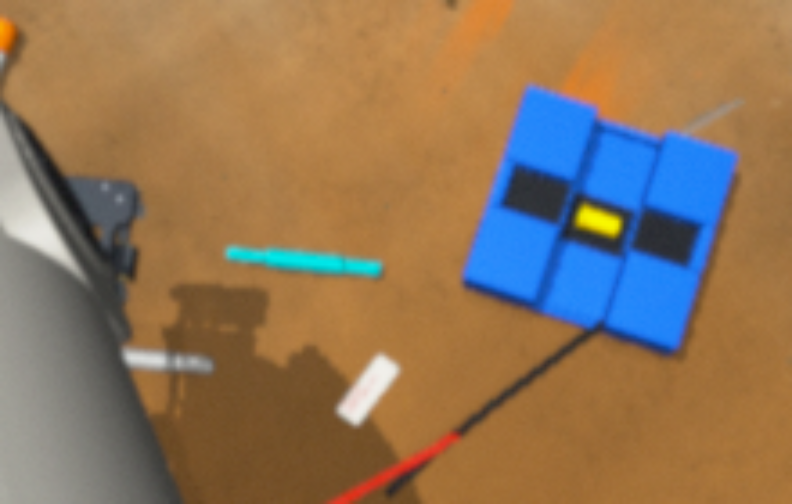

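View pics/scene8.png

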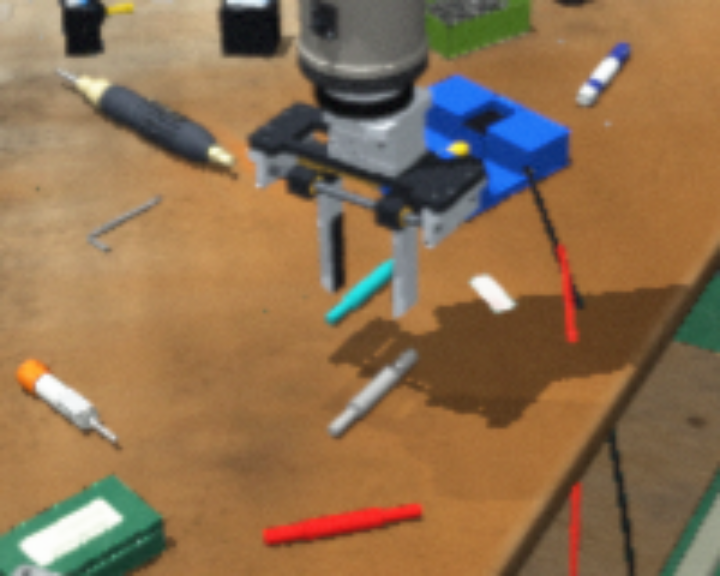

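The cap sits centred on the patch, at (554.2,-51.9) against the tray centre (553.5,-51.2). The gripper stands over the grey shaft at about (303,259) in scene. Descending.

Call:
servo_tool --delta_rot '[[0.003,-0.002,0.002],[0.003,-0.002,0.002],[0.003,-0.002,0.002],[0.003,-0.002,0.002],[0.003,-0.002,0.002]]' --linear '[[-0.003,0.001,0.12],[-0.003,0.001,0.24],[-0.003,0.001,0.36],[-0.003,0.001,0.42],[-0.003,0.001,0.42]]' --jaw '[0.6,0.6,0.6,0.6,0.6]'

```text
time: 10.0
eef_pos: [449.3, 301.1, 214.0]
tool_rot: [0.74, 0.672, -0.001, 0.0]
ft_force: [0.2, 0.6, 0.1]
gripper_width: 0.6
```

```bash
python3 go.py 448.5 304.4 202 -5.2 3
```

```text
t 10.15 pos [450.1 302.4 216.9] jawdir -5.4 tilt 0.11 q [-0.98  0.48  0.34  2.06 -0.26  0.63 -0.56]
lin [ 0.009 -0.009  0.075] rot [ 0.002 -0.002 -0.006] deg 0.3 mm 15.2 w 0.6012505530437954 F [ 0.6  0.2 -0.2]
```

Call:
servo_tool --delta_rot '[[0.002,-0.002,-0.006],[0.002,-0.002,-0.006],[0.002,-0.002,-0.006],[0.002,-0.002,-0.006],[0.002,-0.002,-0.006]]' --linear '[[0.009,-0.009,0.03],[0.009,-0.009,0.06],[0.009,-0.009,0.072],[0.009,-0.009,0.074],[0.009,-0.009,0.074]]' --jaw '[0.6,0.6,0.6,0.5,0.4]' --squeeze 25

```text
time: 10.57
eef_pos: [448.4, 304.3, 202.0]
tool_rot: [0.738, 0.674, -0.0, 0.0]
ft_force: [0.3, 0.2, 0.4]
gripper_width: 0.498
```

Call:
servo_tool --delta_rot '[[0,0,0],[0,0,0],[0,0,0],[0,0,0],[0,0,0]]' --linear '[[0,0,0],[0,0,0],[0,0,0],[0,0,0],[0,0,0]]' --jaw '[0.3,0.2,0,0,0]'

```text
time: 10.98
eef_pos: [448.4, 304.4, 202.1]
tool_rot: [0.738, 0.674, -0.0, 0.0]
ft_force: [0.5, -0.4, 1.4]
gripper_width: 0.155
```

Call:
servo_tool --delta_rot '[[0,0,0],[0,0,0],[0,0,0],[0,0,0],[0,0,0]]' --linear '[[0,0,0],[0,0,0],[0,0,0],[0,0,0],[0,0,0]]' --jaw '[0,0,0,0,0]'

```text
time: 11.4
eef_pos: [448.4, 304.3, 202.1]
tool_rot: [0.738, 0.674, -0.0, 0.0]
ft_force: [0.1, -0.3, 0.6]
gripper_width: 0.154
```

```bash
python3 go.py 448.5 304.4 320 -5.2 1
```

```text
t 11.45 pos [448.4 304.4 202.1] jawdir -5.2 tilt 0.04 q [-0.98  0.51  0.32  2.07 -0.28  0.61 -0.55]
lin [-0.    0.   -0.59] rot [-0.     0.001  0.001] deg 0.0 mm 117.9 w 0.15387184946836616 F [-1.1 -0.5  1.3]
```

Held at 14.5 mm. Lifting.

Call:
servo_tool --delta_rot '[[0,0,0],[0,0,0],[0,0,0],[0,0,0],[0,0,0]]' --linear '[[0,0,-0.1],[0,0,-0.25],[0,0,-0.4],[0,0,-0.55],[0,0,-0.6]]' --jaw '[0,0,0,0,0]'

```text
time: 11.87
eef_pos: [449.2, 304.6, 325.8]
tool_rot: [0.738, 0.674, 0.002, -0.0]
ft_force: [0.7, 1.0, 0.2]
gripper_width: 0.16
```

```bash
python3 go.py 553.5 -51.2 320 -18.8 2
cat > ov.py <<'E'
import sys; from h import *; from plant import *
n,out,x0,y0=sys.argv[1],sys.argv[2],int(sys.argv[3]),int(sys.argv[4])
im=snapshot(n); ob=status.get_obs(); Rm=R.from_quat(ob["tool_rot"]).as_matrix()
vis=cv2.resize(im[y0:y0+120,x0:x0+160],None,fx=5,fy=5,interpolation=cv2.INTER_CUBIC)[:,:,::-1].copy()
c=ob["eef_pos"]+Rm@[0,0,202-7.5]
P=proj(np.array([c+Rm@[60,0,0],c,c-Rm@[60,0,0]]),n)
print(P.round(1))
for p in P: cv2.circle(vis,tuple(((p-[x0,y0]+.5)*5).astype(int)),4,(255,0,255),1)
cv2.imwrite(out,vis)
E
python3 ov.py scene pics/ov9.png 220 170
```

```text
t 11.97 pos [448.8 304.7 323.9] jawdir -5.2 tilt 0.18 q [-1.06  0.32  0.41  2.   -0.17  0.85 -0.64]
lin [-1.726  0.681  0.016] rot [ 0.002 -0.004  0.303] deg 13.6 mm 371.0 w 0.15631594091268783 F [ 0.8  0.1 -1.9]
[[289.6 235.7]
 [301.9 225. ]
 [313.4 215. ]]
```

View pics/ov9.png

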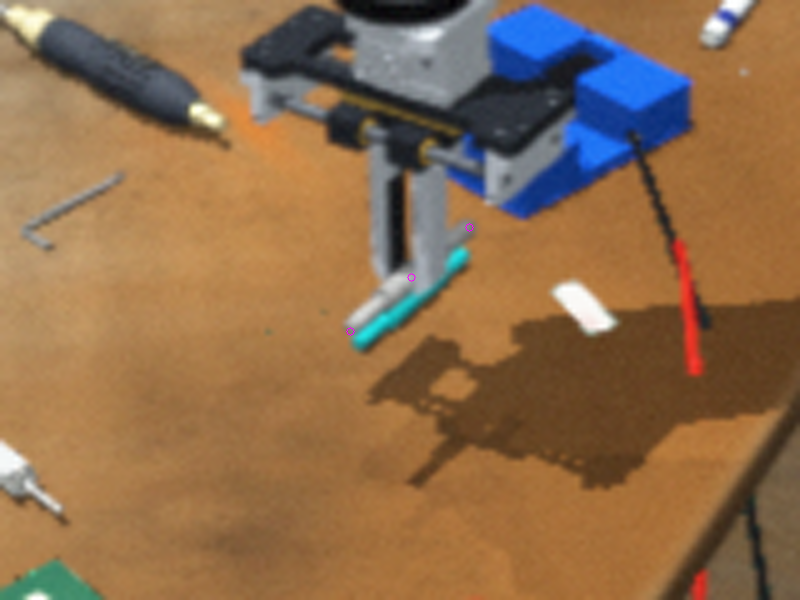

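The shaft hangs level; its ends at about (290,235) and (313,216) match the prediction, so it is gripped at its centre.

Call:
servo_tool --delta_rot '[[0,0,0.15],[0,0,0.15],[0,0,0.15],[0,0,0.15],[0,0,0.15]]' --linear '[[-0.18,0.071,0],[-0.36,0.142,0],[-0.54,0.213,0],[-0.72,0.284,0],[-0.9,0.355,0]]' --jaw '[0,0,0,0,0]'

```text
time: 12.43
eef_pos: [502.5, 117.1, 320.5]
tool_rot: [0.776, 0.63, -0.001, -0.0]
ft_force: [1.5, 0.5, -0.6]
gripper_width: 0.156
```

```bash
python3 go.py 553.5 -51.2 310 -18.8 2
```

```text
t 12.53 pos [503.5 112.9 320.8] jawdir -12.3 tilt 0.12 q [-0.78  0.29  0.51  2.06 -0.19  0.83 -0.37]
lin [-0.748  0.419  0.055] rot [-0.001  0.003  0.144] deg 6.5 mm 171.9 w 0.15607682671244805 F [0.4 0.9 0.3]
```

Call:
servo_tool --delta_rot '[[0,0,0.144],[0,0,0.144],[0,0,0.144],[0,0,0.144],[0,0,0.144]]' --linear '[[-0.18,0.1,0.01],[-0.36,0.2,0.02],[-0.55,0.31,0.04],[-0.748,0.419,0.055],[-0.748,0.419,0.055]]' --jaw '[0,0,0,0,0]'

```text
time: 12.95
eef_pos: [553.6, -56.9, 308.3]
tool_rot: [0.815, 0.58, -0.002, 0.001]
ft_force: [-1.1, -0.2, -1.0]
gripper_width: 0.16
```

```bash
python3 go.py 553.5 -51.2 255 -18.8 4; python3 ov.py scene pics/ov10.png 250 120
```

```text
t 13.15 pos [553.  -50.8 308.6] jawdir -18.8 tilt 0.23 q [-0.48  0.39  0.56  1.99 -0.27  0.84 -0.09]
lin [-0.     0.003  0.268] rot [-0.003  0.004 -0.001] deg 0.2 mm 53.6 w 0.15629795763336563 F [-0.6  0.4 -1. ]
[[312.5 173.6]
 [325.1 167.6]
 [337.2 161.9]]
```

View pics/ov10.png

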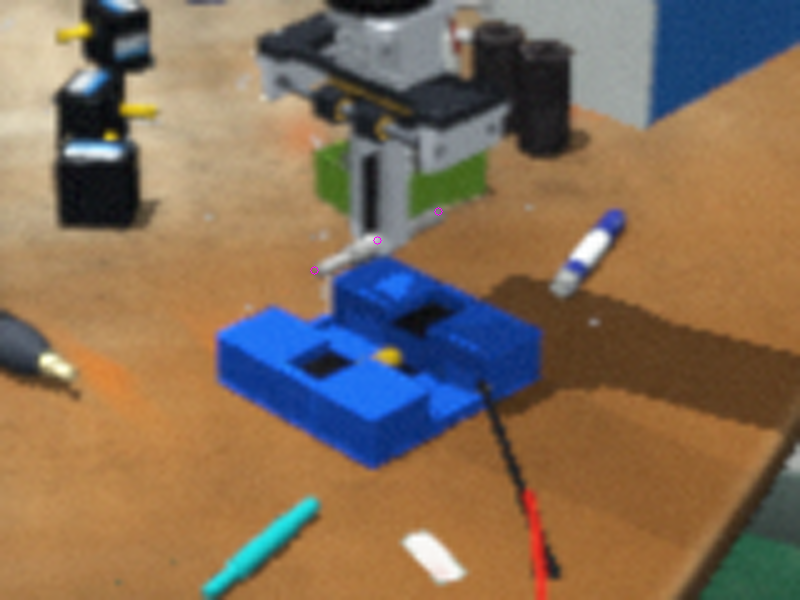

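Call:
servo_tool --delta_rot '[[-0.003,0.004,-0.001],[-0.003,0.004,-0.001],[-0.003,0.004,-0.001],[-0.003,0.004,-0.001],[-0.003,0.004,-0.001]]' --linear '[[0,0.003,0.09],[0,0.003,0.18],[0,0.003,0.25],[0,0.003,0.268],[0,0.003,0.268]]' --jaw '[0,0,0,0,0]'

```text
time: 13.62
eef_pos: [553.0, -49.0, 254.4]
tool_rot: [0.812, 0.583, -0.001, -0.001]
ft_force: [0.4, -0.4, -1.1]
gripper_width: 0.16
```

```bash
python3 go.py 553.5 -51.2 233.5 -18.8 3
```

```text
t 13.77 pos [553.8 -49.9 256.1] jawdir -18.7 tilt 0.08 q [-0.43  0.46  0.52  2.02 -0.34  0.74 -0.04]
lin [-0.007  0.001  0.113] rot [ 0.001 -0.001  0.003] deg 0.2 mm 22.6 w 0.15816616511057321 F [-0.2 -0.3 -1. ]
```

Call:
servo_tool --delta_rot '[[0.001,-0.001,0.003],[0.001,-0.001,0.003],[0.001,-0.001,0.003],[0.001,-0.001,0.003],[0.001,-0.001,0.003]]' --linear '[[-0.007,0.001,0.03],[-0.007,0.001,0.06],[-0.007,0.001,0.09],[-0.007,0.001,0.112],[-0.007,0.001,0.112]]' --jaw '[0,0,0,0,0]'

```text
time: 14.18
eef_pos: [553.2, -51.2, 232.6]
tool_rot: [0.813, 0.582, -0.001, -0.0]
ft_force: [-0.4, 0.0, -1.0]
gripper_width: 0.155
```

```bash
python3 go.py 553.5 -51.2 232.3 -18.8 3;  python3 ov.py scene pics/ov11.png 250 120
```

```text
t 14.33 pos [553.6 -51.4 233.7] jawdir -18.8 tilt 0.01 q [-0.41  0.5   0.49  2.03 -0.36  0.69 -0.02]
lin [ 0.001 -0.001  0.007] rot [ 0.  0. -0.] deg 0.0 mm 1.4 w 0.15541510992960048 F [-0.1  0.3 -1.6]
[[312.5 192.2]
 [324.8 186.1]
 [336.7 180.2]]
```

View pics/ov11.png

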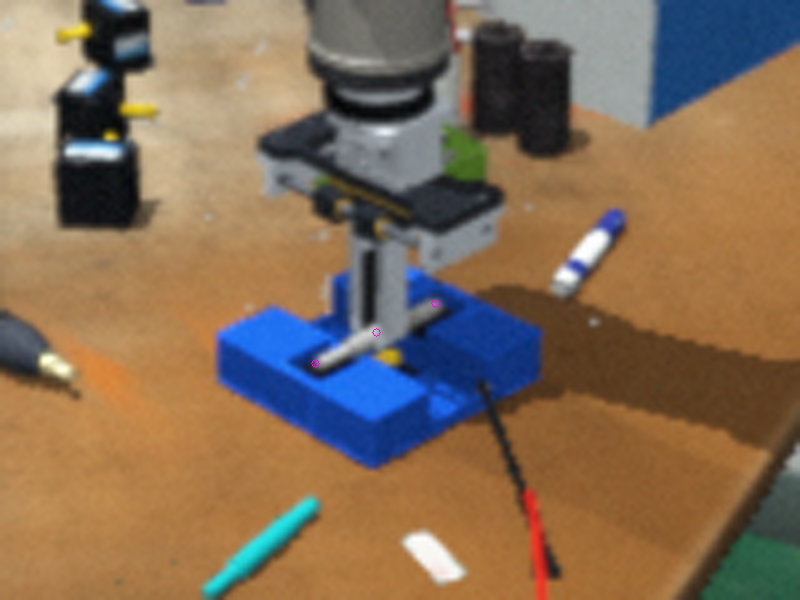

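The shaft is in the groove, over the cap at about (327,191). I'll lower the last 1.4 mm and release.

Call:
servo_tool --delta_rot '[[0,0,0],[0,0,0],[0,0,0],[0,0,0],[0,0,0]]' --linear '[[0.001,0,0.004],[0.001,0,0.008],[0.001,0,0.008],[0.001,0,0.008],[0.001,0,0.008]]' --jaw '[0,0,0,0,0.18]'

```text
time: 14.8
eef_pos: [553.7, -51.2, 232.3]
tool_rot: [0.813, 0.582, 0.0, 0.0]
ft_force: [-1.2, -0.4, 1.2]
gripper_width: 0.174
```

Call:
servo_tool --delta_rot '[[0,0,0],[0,0,0],[0,0,0],[0,0,0],[0,0,0]]' --linear '[[0,0,0],[0,0,0],[0,0,0],[0,0,0],[0,0,0]]' --jaw '[0.2,0.25,0.35,0.45,0.55]'

```text
time: 15.22
eef_pos: [553.7, -51.2, 232.3]
tool_rot: [0.813, 0.582, 0.0, 0.0]
ft_force: [-0.5, -0.5, 0.6]
gripper_width: 0.428
```

Call:
servo_tool --delta_rot '[[0,0,0],[0,0,0],[0,0,0],[0,0,0],[0,0,0]]' --linear '[[0,0,0],[0,0,-0.1],[0,0,-0.25],[0,0,-0.4],[0,0,-0.5]]' --jaw '[0.6,0.6,0.6,0.6,0.6]'

```text
time: 15.63
eef_pos: [553.8, -51.5, 334.6]
tool_rot: [0.813, 0.582, 0.001, 0.001]
ft_force: [0.0, 0.1, 0.3]
gripper_width: 0.604
```

```bash
python3 go.py 460 200 340 -18.8 3
```

```text
t 15.78 pos [554.  -51.1 333.7] jawdir -18.8 tilt 0.2 q [-0.5   0.35  0.58  1.97 -0.25  0.88 -0.11]
lin [ 1.037 -0.849 -0.032] rot [ 0.004 -0.002 -0.   ] deg 0.2 mm 268.2 w 0.6018060102645721 F [ 0.4 -0.2 -0. ]
```

Moving aside for a view from above.

Call:
servo_tool --delta_rot '[[0,0,0],[0,0,0],[0,0,0],[0,0,0],[0,0,0]]' --linear '[[0.15,-0.12,0],[0.3,-0.25,0],[0.46,-0.37,0],[0.62,-0.5,0],[0.78,-0.63,0]]' --jaw '[0.6,0.6,0.6,0.6,0.6]'

```text
time: 16.2
eef_pos: [483.7, 138.6, 332.6]
tool_rot: [0.813, 0.582, 0.001, 0.001]
ft_force: [0.8, 0.7, 0.3]
gripper_width: 0.601
```

Call:
servo_tool --delta_rot '[[0,0,0],[0,0,0],[0,0,0],[0,0,0],[0,0,0]]' --linear '[[0.1,-0.08,0],[0.2,-0.16,0],[0.25,-0.2,0],[0.25,-0.2,0],[0.25,-0.2,0]]' --jaw '[0.6,0.6,0.6,0.6,0.6]'

```text
time: 16.62
eef_pos: [461.5, 199.1, 331.7]
tool_rot: [0.813, 0.583, 0.0, 0.001]
ft_force: [0.3, -1.4, 0.8]
gripper_width: 0.597
```

Run:
```python
from plant import *; from h import *
im=snapshot("top"); cv2.imwrite("pics/top12.png",cv2.resize(im[140:240,320:480],None,fx=5,fy=5)[:,:,::-1])
v=im.astype(int); m=(v.min(2)>120)&(v.max(2)-v.min(2)<60); b=np.zeros_like(m); b[165:215,335:402]=m[165:215,335:402]
print(b.sum(),*rect(b,37.5,"top"))
im=snapshot("scene"); cv2.imwrite("pics/scene12.png",cv2.resize(im[120:240,250:410],None,fx=5,fy=5)[:,:,::-1])
o=status.get_obs(); print(o["time"],o["eef_pos"],o["dq"].round(3))
```

```text
241 (592.4258422851562, -56.048675537109375) (162.36192321777344, 94.04717254638672) 74.4497299194336 [561.06092522 -55.78485061] 86.38178382182261
16.7167 [462.11072088 197.89326729 332.06084338] [ 0.009 -0.004  0.004 -0.001  0.001  0.003 -0.003]
```

View pics/top12.png

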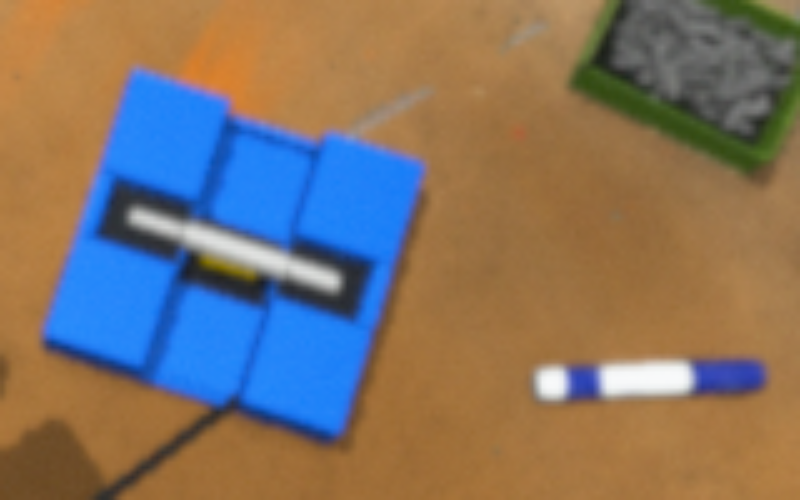

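View pics/scene12.png

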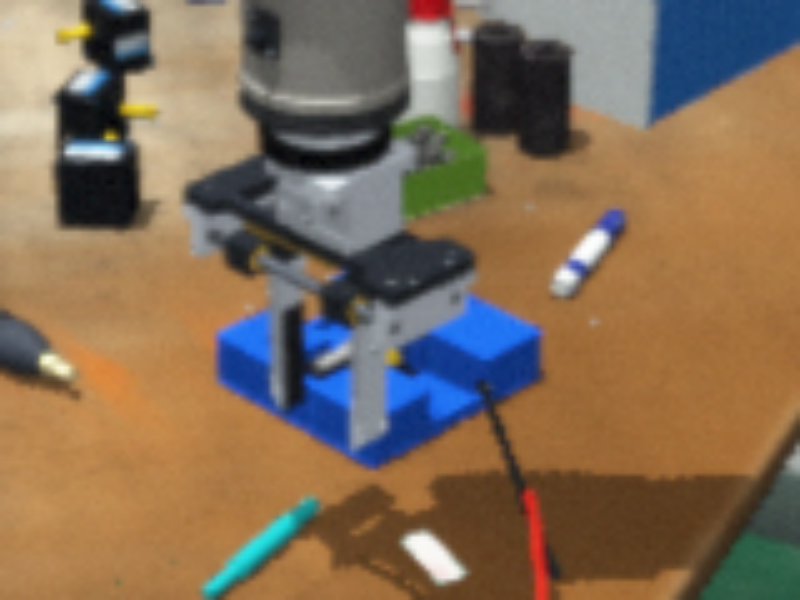

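The shaft lies along the groove over the cap (mid at about (366,189) in top). The marker has not moved. The first mask picked up stray pixels, so I'll measure once more with the largest blob only.

Run:
```python
from plant import *; from h import *
im=snapshot("top"); v=im.astype(int); m=(v.min(2)>120)&(v.max(2)-v.min(2)<70); b=np.zeros(m.shape,np.uint8); b[178:202,340:394]=m[178:202,340:394]
N,l,s,c=cv2.connectedComponentsWithStats(b); i=1+s[1:,4].argmax()
print(s[i,4],c[i],*rect(l==i,37.5,"top"))
print([(r["pixel"],round(r["confidence"],2)) for r in pinpoint("marker_center","top")])
```

```text
209 [367.10047847 189.41626794] (554.3466186523438, -51.359561920166016) (118.87895965576172, 14.199625015258789) 71.03691101074219 [553.70280309 -52.838807  ] 71.12555424948641
[([449.8, 215.5], 0.85)]
```

```bash
python3 -c "
from plant import robot; print(robot.finish_job())"
```

```text
the job is handed in; nothing more can be done
None
```

The kit is packed and handed in at about 17 s of the 54 s allowed. I laid the yellow cap on the dark patch in the trough first, then the grey shaft in the upper groove over it.

My last checks from the top camera, all in world coordinates with the tray centre measured at (553.5, -51.2) mm and its y axis at 71.2°:

| Part | Measured centre (mm) | Measured direction |
|---|---|---|
| Cap, before the shaft went over it | (554.1, -52.2) | 71° |
| Shaft, after release | (554.3, -51.4) | 71.0° |

- **Cap under the shaft:** it was still visible below the shaft in the last pictures. I did not measure it again after the shaft was laid.
- **Marker pen:** it stayed within about 1 px of where it was, and I never touched it or the red and turquoise look-alikes.
- **Forces:** the highest wrist force I read was about 10 N, during a fast move. At hand-in the gripper was open and clear of everything.
- **One check that failed:** the first colour mask for the placed shaft picked up stray pixels. I repeated it with only the largest blob, which gave the value above.

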